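# Check two spring latches and mark the one that is too stiff

### The arm

A 6-joint arm with a two-finger parallel gripper is mounted at the origin on a cart in front of the work surface, level with it; the furniture and walls round the work are solid. World frame = base frame: x ahead of the robot, y to its left, z up, the work surface at z = 0. Lengths are in m, angles in rad, forces in N, time in s.
With the tool pointing down it reaches from about 0.375 to 0.925 m from the base axis. Payload 5.7 kg.
Tool frame: the origin (TCP) lies on the front face of the gripper's body, between the roots of the fingers; the fingertips stand 80 mm ahead of it and the grasp point (between the pads) lies 61 mm ahead of it (ctrl.grasp_offset is the distance from the TCP to the grasp point, in m); z points along the fingers, y is the line along which they close (so a half turn about z gives the same grasp; the last joint's range is limited). The gripper opens to 88 mm and grips with 3 to 60 N. Pads are 20 mm wide; open, the fingers measure 115 mm over their backs; the gripper's body (75 mm by 178 mm) begins 61 mm behind the grasp point.
Start: joints at [-1.453, 0.359, 1.51, -0, 1.272, -0.115], TCP at [0.138, -0.584, 0.303] pointing down, gripper open.
Joint ranges: [-2.97, 2.97], [-1.01, 2.36], [0.21, 2.38], [-0.96, 4.11], [0.2, 2.71], [-2.98, 2.98]. Speed limits (rad/s): [2.39, 2.39, 3.14, 3.14, 3.14, 3.14].

### API

Orientations are given as a 3x3 rotation matrix whose columns are the frame's x, y, z axes.
In Python, from workcell import ctrl, monitor, optics gives the robot as it stands. Calls block until the motion is done:
- ctrl.move_to(position, orientation): joint-space move of the TCP to a pose.
- ctrl.movel(position, vel=0.15, frame=None): straight line of the TCP; frame=None keeps the orientation; vel is the mean speed in m/s.
- ctrl.set_joints(angles): joint-space move.
- ctrl.ungrasp() and ctrl.clamp(): open the fingers fully, or close them until they stop; the grip force is fixed at half the most.
- ctrl.pause(seconds).
- ctrl.solve_ik(position, orientation): joint angles nearest the present ones, or None.
- monitor.observe(): the state.
- optics.get_image(name): name is "scene" or "top" or "wrist"; returns the picture (480x640x3 uint8, red, green, blue); there is no depth.
- optics.camera_info(name): a dict with "fov_y" (degrees; the focal length in pixels is half the picture's height over the tangent of half this angle, whatever the lens; pixels are square), "cx", "cy" (the principal point, pixels), "R" (3x3) and "t" (3): a world point X has camera coordinates R X + t. Camera axes: x right, y down, z forward; pixel columns grow to the right and rows downward; lengths in m; the calibration is good to about 2 mm. A picture is of the moment at which its call begins: read the wrist's pose just before it. camera_info takes no time and is no camera call; for the wrist camera it gives the pose at the moment of the call.
A pose or a line that the arm cannot do raises ctrl.Unreachable and nothing moves.
- ctrl.hand_in(): hands the job in; it is judged then, once.
Trained networks look in the newest picture that a camera, given by its name, has taken for a name from the list of things; names that differ only in an ending like _2 or _b are one class to them, and where a whole thing is asked for, a point or a joint stands for the part that bears it (a point fixed in the world has none). Each returns a list of dicts, best first, with "conf" (0 to 1); they miss things now and then, are a little off and sometimes report something else, mostly with a low value. They report only what shows in the picture. A call takes as long as a camera call.
- optics.regions_of(camera, query): "region" (480x640 bool, what is visible of it) and "extent" ([left, top, right, bottom] in pixels, round what is visible of it).
- optics.mark_of(camera, query): "xy" ([column, row] in pixels: a listed point, or the origin of a listed thing).
The state is a dict: "clock": time; "joint_positions": joint angles; "qvel": joint speeds; "tau": joint torques, N m; "position": TCP position; "orientation": TCP orientation; "force": force on the tool from outside, world axes, zero at the start; "moment": the same for the moment, N m; "gripper_width": finger opening in m; "gripper_force": force on a finger pad.
Only numpy, scipy, OpenCV 4.12 (cv2) and the standard library are available. Lean on these libraries where they do the work, as an engineer would, in place of code of your own. Each camera call takes 0.05 s, during which the arm holds its last target. There are 200 camera calls.

### The job

Test the spring latch of both grey units: press the orange button straight in until the white hatch on top clicks open, but push no harder than about 10 N, for one of the two is too stiff; if its hatch is still shut at 10 N, do not force it. When both are tested, lay the yellow sticky-note pad flat on the middle of the top of the too-stiff unit, over its shut hatch. Let go of everything and do not knock the glue bottle or the white jar about.

Things in the scene. Friction and masses are not known exactly. Their poses are not given: they have to be found in the camera images.
- unit_a: grey latch unit, fixed, twin of unit_b, 114 x 90 x 112 mm; origin on the desk, 48 mm behind its front edge; front = own -x, turned to the robot's right (yaw 1.0 to 1.4). Round orange button on its sloping front, face at (-30, 0, 51.5) mm, pressed along (0.574, 0, -0.819), 35 deg from vertical. A hood (front edge x -34, underside z 100) bars a vertical tool: come along the button axis
- unit_b: grey latch unit, fixed, twin of unit_a, 114 x 90 x 112 mm; origin on the desk, 48 mm behind its front edge; front = own -x, turned to the robot's right (yaw 1.0 to 1.4). Round orange button on its sloping front, face at (-30, 0, 51.5) mm, pressed along (0.574, 0, -0.819), 35 deg from vertical. A hood (front edge x -34, underside z 100) bars a vertical tool: come along the button axis
- button_a_face (a point): centre of the flat face of the orange button of unit_a, 23 mm across; the point moves with the button; z axis points out of the button along its axis
- button_b_face (a point): centre of the flat face of the orange button of unit_b, 23 mm across; the point moves with the button; z axis points out of the button along its axis
- button_a (a joint): travel of the orange button of unit_a in m: 0 out, grows as pressed, end stop 0.012; it springs back out. At 0.006 the catch frees the hatch. Sound button: about 6 N at that point, 10 N at about 11 mm. Too-stiff button: starts to move at about 6 N, 10 N at 1.5 mm, would need 21 N to free the hatch. Which unit is which is not told: both look alike
- button_b (a joint): travel of the orange button of unit_b in m: 0 out, grows as pressed, end stop 0.012; it springs back out. At 0.006 the catch frees the hatch. Sound button: about 6 N at that point, 10 N at about 11 mm. Too-stiff button: starts to move at about 6 N, 10 N at 1.5 mm, would need 21 N to free the hatch. Which unit is which is not told: both look alike
- hatch_a (a joint): angle in rad of the white hatch (65 x 78 x 6 mm) in the top of unit_a, hinged at its back edge: 0 shut; when the catch clicks free its spring throws the front edge up to about 0.65 and it stays so
- hatch_b (a joint): angle in rad of the white hatch (65 x 78 x 6 mm) in the top of unit_b, hinged at its back edge: 0 shut; when the catch clicks free its spring throws the front edge up to about 0.65 and it stays so
- top_a (a point): middle of the flat top of unit_a (z = 112 mm), fixed to the unit, 14 mm behind its origin; the top is 100 mm (its x) by 90 mm; where the note pad may lie, over the shut hatch
- top_b (a point): middle of the flat top of unit_b (z = 112 mm), fixed to the unit, 14 mm behind its origin; the top is 100 mm (its x) by 90 mm; where the note pad may lie, over the shut hatch
- sticky_notes: yellow square sticky-note pad, rigid, loose, 50 x 50 x 10 mm, about 40 g; origin at the centre of its underside; its sides lie along its x and y. It starts flat on the grey work pad (8 mm thick) in front of the units
- glue_bottle: small black glue bottle with a pointed nozzle, loose, upright, 32 mm across, 78 mm high; origin at the centre of its underside; a bystander, leave it alone
- ipa_jar: white jar with a blue-striped lid, loose, upright, 44 mm across, 45 mm high; origin at the centre of its underside; a bystander, leave it alone

How it is judged:
By the outcome, as a careful person would: the job done as asked, in the order asked, and still so for the second after the job is handed in, with the robot touching nothing.
It also fails if it takes over 56 s, if anything falls off the work surface, if the arm or the gripper's body presses on something with over 40 N, if the wrist force passes 120 N, or if a joint passes its speed limit or range.

## Working session

There is one attempt and no reset: what is moved stays moved. The work goes in short steps, each a Python script; the robot and the scene stay as the last script left them, time stands still between calls to the robot, and variables do not carry over. Pictures are saved under pics/ and viewed, at most 10 in all, crops included, and the job is handed in when it is done.

```bash
ls; mkdir -p pics; python3 - <<'E'
from workcell import ctrl, monitor, optics
import cv2, numpy as np
ims=[]
for c in ["scene","top"]:
    im=optics.get_image(c); cv2.imwrite(f"pics/{c}0.png",im[:,:,::-1])
    i=optics.camera_info(c); print(c,i["fov_y"],i["cx"],i["cy"],np.round(i["R"],3).tolist(),np.round(i["t"],3))
    for q in ["button_a_face","top_a","unit_a","sticky_notes","glue_bottle","ipa_jar"]:
        print(q,[(np.round(d["xy"],1).tolist(),round(d["conf"],2)) for d in optics.mark_of(c,q)][:4])
s=monitor.observe(); print(s["clock"],s["force"],s["gripper_width"])
E
```

```text
pics
workcell.py
scene 43.76604413433057 326.8174297194979 240.0242302426056 [[0.958, -0.286, 0.004], [-0.142, -0.487, -0.862], [0.248, 0.825, -0.507]] [-0.559  0.106  1.6  ]
button_a_face [([333.4, 282.4], 0.49)]
top_a [([331.8, 253.2], 0.75), ([284.6, 188.5], 0.59), ([331.5, 280.9], 0.34), ([283.5, 226.1], 0.29)]
unit_a [([288.0, 225.3], 0.88), ([332.3, 293.7], 0.71)]
sticky_notes [([279.4, 252.1], 0.77)]
glue_bottle [([349.3, 353.6], 0.9)]
ipa_jar [([343.3, 248.6], 0.41)]
top 46.725252357679885 322.8822884186034 245.34119969089406 [[0.001, -1.0, -0.02], [-0.997, 0.0, -0.08], [0.08, 0.02, -0.997]] [-0.111  0.548  1.227]
button_a_face []
top_a [([368.7, 249.7], 0.95), ([190.9, 263.9], 0.73)]
unit_a [([373.9, 254.9], 0.79), ([206.5, 268.7], 0.76), ([289.3, 213.8], 0.4)]
sticky_notes [([273.6, 299.2], 0.95)]
glue_bottle [([478.2, 269.6], 0.61)]
ipa_jar [([292.8, 215.8], 0.55)]
0.7 [-0.08290064 -0.4536125   0.49297493] 0.0878374680510715
```

View pics/scene0.png

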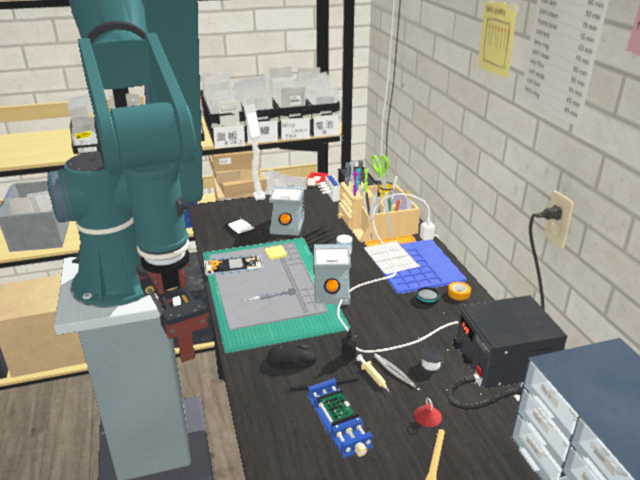

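View pics/top0.png

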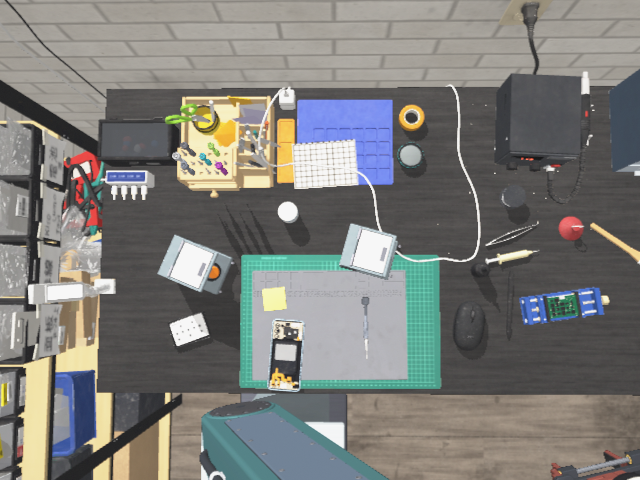

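The scene shows the robot at the left with the two units at (287,210) and (332,272), orange buttons at (285,219) and (332,286). In the top view the units are at (195,265) and (369,250), the yellow pad at (274,299), the jar at (288,212) and the glue bottle at about (480,269), all agreeing with the networks.

```bash
cat > h.py <<'E'
from workcell import ctrl, monitor, optics
import cv2, numpy as np
from scipy.optimize import least_squares
def cam(c):
    i=optics.camera_info(c); f=240/np.tan(np.radians(i["fov_y"])/2)
    return f,i["cx"],i["cy"],np.array(i["R"]),np.array(i["t"])
def proj(C,X):
    f,cx,cy,R,t=C; p=np.atleast_2d(X)@R.T+t
    return np.c_[cx+f*p[:,0]/p[:,2],cy+f*p[:,1]/p[:,2]]
def atz(C,uv,z):
    f,cx,cy,R,t=C; d=R.T@np.array([(uv[0]-cx)/f,(uv[1]-cy)/f,1]); o=-R.T@t
    return o+d*(z-o[2])/d[2]
def tri(obs):  # [(C,uv),...] -> X, residuals
    g=least_squares(lambda X:np.concatenate([(proj(C,X)[0]-uv)/C[0]*500 for C,uv in obs]),[0.6,0,0.05])
    return g.x,g.fun
def Rdown(a): # tool z down, y axis at angle a in the plane
    y=np.array([np.cos(a),np.sin(a),0]); z=np.array([0,0,-1.]); return np.c_[np.cross(y,z),y,z]
E
python3 - <<'E'
from h import *
T,S=cam("top"),cam("scene")
for n,uv,z in [("L",(190.9,263.9),.112),("R",(368.7,249.7),.112),("pad",(273.6,299.2),.008),("jar",(292.8,215.8),0),("glue",(478.2,269.6),0)]:
    print(n,atz(T,uv,z).round(3))
for n,a,b in [("L",(190.9,263.9),(284.6,188.5)),("R",(368.7,249.7),(331.8,253.2)),("pad",(273.6,299.2),(279.4,252.1)),("Lbtn",(214,271),(285,219))]:
    X,r=tri([(T,a),(S,b)]); print(n,X.round(3),r.round(1))
W=cam("wrist"); s=monitor.observe(); Ro=np.array(s["orientation"])
print(W[:3],"cam pos in tool",(Ro.T@(-W[3].T@W[4]-s["position"])).round(3),"cam axes in tool",(Ro.T@W[3].T).round(3).tolist())
print(Ro.round(3).tolist(), s["clock"])
E
```

```text
L [0.502 0.162 0.112]
R [ 0.531 -0.208  0.112]
pad [0.427 0.    0.008]
jar [ 0.617 -0.041  0.   ]
glue [ 0.494 -0.462  0.   ]
L [0.5   0.158 0.13 ] [-0.1  0.3  0.4 -0. ]
R [ 0.532 -0.208  0.114] [ 0.1 -0.5 -0.7  0.1]
pad [ 0.432 -0.001  0.013] [ 0.5 -2.1 -2.9  0. ]
Lbtn [0.49  0.129 0.043] [ 0.  -0.1 -0.2  0. ]
(np.float64(364.5792828792524), 314.5505152476247, 244.4453520427997) cam pos in tool [ 0.084 -0.002 -0.081] cam axes in tool [[-0.0, -0.954, -0.301], [1.0, -0.0, -0.0], [0.0, -0.301, 0.954]]
[[0.973, 0.231, 0.0], [0.231, -0.973, 0.0], [0.0, 0.0, -1.0]] 0.7
```

```bash
cat >> h.py <<'E'
def look(tag,save=True):
    C=cam("wrist"); im=optics.get_image("wrist")
    if save: cv2.imwrite(f"pics/{tag}.png",im[:,:,::-1])
    for q in ["button_a_face","top_a","unit_a"]+(["sticky_notes"] if "L" in tag else []):
        print(q,[(np.round(d["xy"],1).tolist(),round(d["conf"],2)) for d in optics.mark_of("wrist",q)][:3])
    for q in ["hatch_a"]+(["sticky_notes"] if "L" in tag else []):
        for d in optics.regions_of("wrist",q)[:3]:
            ct=max(cv2.findContours(d["region"].astype(np.uint8),0,2)[0],key=cv2.contourArea)
            print(q,round(d["conf"],2),"area",cv2.contourArea(ct),cv2.boxPoints(cv2.minAreaRect(ct)).round(1).tolist(),
              cv2.approxPolyDP(ct,6,True)[:,0].tolist())
    np.save(f"pics/{tag}.npy",np.array(C,dtype=object),allow_pickle=True)
E
python3 - <<'E'
from h import *
ctrl.move_to([0.50,-0.36,0.36],Rdown(np.pi))
look("R1")
print(monitor.observe()["clock"],monitor.observe()["joint_positions"])
ctrl.move_to([0.46,0.0,0.36],Rdown(np.pi))
look("L1")
s=monitor.observe();print(s["clock"],s["joint_positions"],s["force"])
a,b=[cv2.imread(f"pics/{k}1.png") for k in "RL"]
cv2.imwrite("pics/both.png",cv2.resize(np.vstack([a,b]),(400,600),interpolation=cv2.INTER_AREA))
E
```

```text
button_a_face [([297.1, 299.1], 0.7)]
top_a [([280.4, 357.9], 0.81)]
unit_a [([291.9, 300.3], 0.79)]
hatch_a 0.9 area 3794.0 [[243.5, 371.70001220703125], [256.70001220703125, 318.0], [329.5, 335.8999938964844], [316.29998779296875, 389.6000061035156]] [[258, 320], [245, 370], [314, 381], [328, 336]]
3.1083 [-7.36677800e-01  3.38405582e-01  1.39679278e+00 -1.08718583e-05
  1.40647429e+00  2.40535424e+00]Traceback (most recent call last):
  File "<stdin>", line 5, in <module>
host.Unreachable: the arm cannot take that pose within its joint ranges
```

```bash
python3 - <<'E'
from h import *
ctrl.move_to([0.50,0.0,0.36],Rdown(np.pi+0.4))
look("L1")
s=monitor.observe();print(s["clock"],s["joint_positions"],s["force"])
a,b=[cv2.imread(f"pics/{k}1.png") for k in "RL"]
cv2.imwrite("pics/both.png",cv2.resize(np.vstack([a,b]),(400,600),interpolation=cv2.INTER_AREA))
E
```

```text
button_a_face []
top_a [([246.9, 366.4], 0.97)]
unit_a [([271.1, 308.1], 0.9)]
sticky_notes [([372.5, 221.2], 0.96)]
hatch_a 0.79 area 720.5 [[368.0, 0.0], [419.0, 0.0], [419.0, 27.0], [368.0, 27.0]] [[368, 1], [398, 27], [419, 0]]
hatch_a 0.66 area 3645.0 [[206.89999389648438, 354.70001220703125], [245.39999389648438, 311.20001220703125], [303.29998779296875, 362.3999938964844], [264.70001220703125, 405.8999938964844]] [[246, 316], [219, 341], [213, 360], [241, 382], [280, 382], [302, 362]]
sticky_notes 0.87 area 1726.5 [[342.5, 237.6999969482422], [355.6000061035156, 196.60000610351562], [397.0, 209.6999969482422], [383.8999938964844, 250.89999389648438]] [[356, 199], [344, 237], [382, 248], [395, 210]]
sticky_notes 0.32 area 3537.5 [[207.6999969482422, 355.6000061035156], [243.6999969482422, 311.6000061035156], [303.70001220703125, 360.70001220703125], [267.70001220703125, 404.70001220703125]] [[218, 343], [212, 359], [242, 382], [279, 382], [301, 364], [249, 317]]
4.8083 [-1.39265705e-01  1.62621026e-01  1.63869026e+00 -2.30547287e-05
  1.34044158e+00  2.60331914e+00] [ 0.00876111 -0.06871814  0.25758066]
```

View pics/both.png

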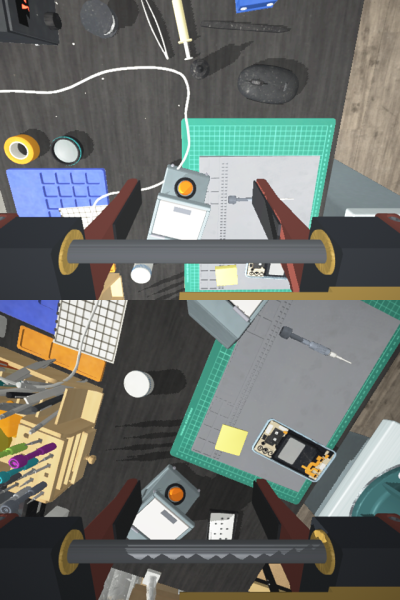

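R1 (upper half) shows the right unit with its button at about (296,299) and the hatch in front of the bar. L1 (lower half) shows the left unit with its button at about (283,310), the yellow pad at (371,222) and the jar at (221,132). Next I'll fit both unit poses from all views.

```bash
cat > fit.py <<'E'
from h import *
def orange(im,c,r):
    hsv=cv2.cvtColor(im,cv2.COLOR_BGR2HSV); m=((hsv[...,0]>5)&(hsv[...,0]<20)&(hsv[...,1]>150)&(hsv[...,2]>90)).astype(np.uint8)
    k=np.zeros_like(m); cv2.circle(k,(int(c[0]),int(c[1])),r,1,-1); m&=k
    ct=max(cv2.findContours(m,0,1)[0],key=cv2.contourArea)
    e=cv2.fitEllipse(ct); return np.array(e[0]),e
cams={"top":cam("top"),"scene":cam("scene"),"R1":np.load("pics/R1.npy",allow_pickle=True),"L1":np.load("pics/L1.npy",allow_pickle=True)}
im={k:cv2.imread(f"pics/{k}{'0' if k in('top','scene') else ''}.png") for k in cams}
E
python3 - <<'E'
from fit import *
B={}
for u,v,c,r in [("R","R1",(296,299),24),("L","L1",(283,310),24),("R","scene",(332,286),12),("L","scene",(285,219),12),("L","top",(214,271),12)]:
    xy,e=orange(im[v],c,r); B[u,v]=xy; print(u,v,np.round(xy,1),np.round(e[1],1))
hc={}
for d in optics.regions_of("top","hatch_a")[:3]:
    ct=max(cv2.findContours(d["region"].astype(np.uint8),0,1)[0],key=cv2.contourArea)
    b=cv2.boxPoints(cv2.minAreaRect(ct)); print("hatch top",round(d["conf"],2),b.round(1).tolist(),cv2.minAreaRect(ct))
for u in "RL":
    X,r=tri([(cams[v],B[w,v]) for w,v in B if w==u]); print(u,"button",X.round(4),r.round(1))
C=cams
for u,v,p,q in [("R","R1",(258,320),(328,336)),("L","L1",(246,316),(302,364))]:
    P,Q=atz(C[v],p,.112),atz(C[v],q,.112); d=Q-P; print(u,"front edge",P.round(3),Q.round(3),"len",np.linalg.norm(d).round(4),"yaw",(np.arctan2(d[1],d[0])+np.pi/2)%np.pi)
def ms(u,v): return {"R":{"top":(368.7,249.7),"scene":(331.8,253.2),"R1":(280.4,357.9)},"L":{"top":(190.9,263.9),"scene":(284.6,188.5),"L1":(246.9,366.4)}}[u][v]
for u,w in [("R","R1"),("L","L1")]:
    X,r=tri([(C[v],ms(u,v)) for v in ["top","scene",w]]); print(u,"top",X.round(4),r.round(1))
P=[(C["L1"],(372.5,221.2)),(C["top"],(273.6,299.2)),(C["scene"],(279.4,252.1))]
print("pad mark",tri(P)[0].round(4),tri(P)[1].round(1))
q=[atz(C["L1"],p,.018) for p in [(356,199),(344,237),(382,248),(395,210)]]; print("pad corners",np.round(q,3).tolist(),np.mean(q,0).round(4))
for p in [(368,1)]: pass
print("jar",atz(C["L1"],(221,132),.045).round(3))
E
```

```text
R R1 [297.3 300. ] [19.5 22.4]
L L1 [281.3 310.5] [21.6 23.2]
R scene [331.7 284.8] [10.2 11.5]
L scene [284.6 218.1] [9.2 9.3]
L top [214.  272.5] [ 8.2 12. ]
hatch top 0.83 [[351.0, 264.79998779296875], [361.70001220703125, 228.3000030517578], [392.5, 237.3000030517578], [381.8999938964844, 273.79998779296875]] ((371.768798828125, 251.07839965820312), (32.15999984741211, 38.03999710083008), 16.260204315185547)
hatch top 0.77 [[169.10000610351562, 275.5], [183.1999969482422, 241.8000030517578], [212.60000610351562, 254.10000610351562], [198.60000610351562, 287.79998779296875]] ((190.86688232421875, 264.8195495605469), (31.923080444335938, 36.5384635925293), 22.61986541748047)
R button [ 0.5209 -0.2473  0.0466] [-0.2 -0.1 -0.6 -0.1]
L button [0.4892 0.1309 0.0474] [ 0.6 -0.3 -0.2 -0.5 -1.3 -1.4]
R front edge [ 0.557 -0.257  0.112] [ 0.486 -0.239  0.112] len 0.0735 yaw 1.316884779256963
L front edge [0.527 0.117 0.112] [0.454 0.148 0.112] len 0.0796 yaw 1.1783016804369666
R top [ 0.5358 -0.21    0.1092] [ 0.8 -1.8  0.6  1.6  0.7  0.6]
L top [0.5068 0.1612 0.1274] [-1.2 -2.5  2.   0.1  1.2  0.2]
pad mark [ 0.4295 -0.0055  0.0175] [-0.6  0.1  1.9 -1.  -3.5 -0.5]
pad corners [[0.459, -0.023, 0.018], [0.452, 0.025, 0.018], [0.404, 0.02, 0.018], [0.411, -0.029, 0.018]] [ 0.4314 -0.0015  0.018 ]
jar [ 0.622 -0.035  0.045]
```

```bash
cat >> h.py <<'E'
def frame(yaw,flip):
    c,s=np.cos(yaw),np.sin(yaw); z=np.array([c*.574,s*.574,-.819]); z/=np.linalg.norm(z)
    y=flip*np.array([-s,c,0]); return np.c_[np.cross(y,z),y,z]
U={"R":dict(yaw=1.295,b=np.array([0.521,-0.2475,0.0505])),"L":dict(yaw=1.177,b=np.array([0.4892,0.130,0.0505]))}
E
python3 - <<'E'
from h import *
for u in "LR":
  for fl in (1,-1):
    F=frame(U[u]["yaw"],fl)
    for so in (0.09,0.0):
        p=U[u]["b"]-F[:,2]*(0.08+so); q=ctrl.solve_ik(p,F); print(u,fl,so,p.round(3),None if q is None else np.round(q,2))
E
```

```text
L 1 0.09 [0.452 0.04  0.19 ] [-0.47  0.34  2.1   0.8   0.93  2.49]
L 1 0.0 [0.472 0.088 0.116] [-0.34  0.52  2.14  1.01  0.74  2.34]
L -1 0.09 [0.452 0.04  0.19 ] [-0.47  0.34  2.1   0.8   0.93 -0.65]
L -1 0.0 [0.472 0.088 0.116] [-0.34  0.52  2.14  1.01  0.74 -0.8 ]
R 1 0.09 [ 0.494 -0.341  0.19 ] [-0.95  0.63  1.49  0.47  1.45  2.31]
R 1 0.0 [ 0.508 -0.292  0.116] [-0.89  0.7   1.59  0.51  1.27  2.27]
R -1 0.09 [ 0.494 -0.341  0.19 ] [-0.95  0.63  1.49  0.47  1.45 -0.84]
R -1 0.0 [ 0.508 -0.292  0.116] [-0.89  0.7   1.59  0.51  1.27 -0.87]
```

```bash
python3 - <<'E'
from h import *
ctrl.clamp()
F=frame(U["L"]["yaw"],1); ctrl.move_to(U["L"]["b"]-F[:,2]*0.17,F)
C=cam("wrist"); im=optics.get_image("wrist"); cv2.imwrite("pics/L2.png",im[:,:,::-1]); np.save("pics/L2.npy",np.array(C,dtype=object))
print(proj(C,U["L"]["b"]),[(d["xy"],d["conf"]) for d in optics.mark_of("wrist","button_a_face")])
s=monitor.observe();print(s["clock"],s["force"],s["gripper_width"])
E
```

```text
[[315.43686663 248.17714876]] []
7.0833 [-0.14188843  0.5537768   0.40667454] 0.00015099699387756757
```

View pics/L2.png

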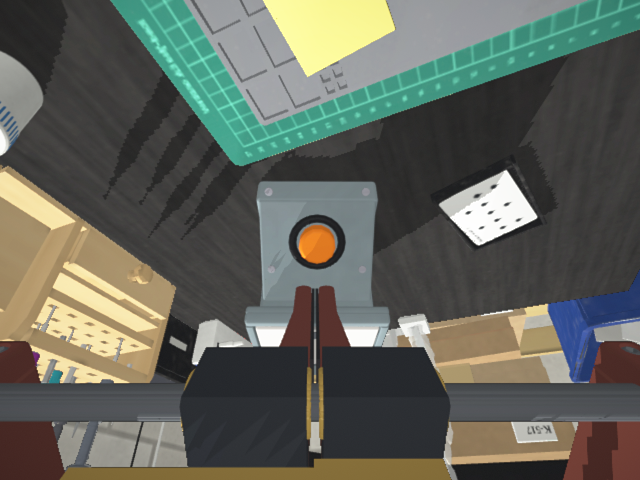

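```bash
cat >> h.py <<'E'
def rayfix(C,uv,b):
    f,cx,cy,R,t=C; o=-R.T@t; d=R.T@np.array([(uv[0]-cx)/f,(uv[1]-cy)/f,1]); d/=np.linalg.norm(d)
    return o+d*((b-o)@d)
def fax(z,F0,n=3):
    v=[]
    for _ in range(n): v.append(-(np.array(monitor.observe()["force"])-F0)@z); ctrl.pause(0.01)
    return np.mean(v)
def press(b,F):
    z=F[:,2]; st=b-z*(0.08+0.010); ctrl.movel(st,vel=0.12); ctrl.pause(0.2)
    F0=np.mean([monitor.observe()["force"] for _ in range(3)],0); t0=monitor.observe()["clock"]
    d=0; c=None; log=[]
    while d<0.026:
        f_=log[-1][1] if log else 0
        d+=0.0007 if f_<0.4 else (0.0005 if f_<4 else (0.0003 if f_<8.5 else 0.00012))
        ctrl.movel(st+z*d,vel=0.02)
        f=fax(z,F0); a=(np.array(monitor.observe()["position"])-st)@z
        if c is None and f>0.6: c=a
        log.append((a*1e3,f))
        if f>9.6 or (c is not None and a-c>0.0078): break
    print("contact",c,"t",monitor.observe()["clock"]-t0); print([(round(x,2),round(y,2)) for x,y in log][-32:])
    ctrl.movel(st-z*0.05,vel=0.15)
    return log
E
python3 - <<'E'
from h import *
from fit import orange
C=np.load("pics/L2.npy",allow_pickle=True); xy,e=orange(cv2.imread("pics/L2.png"),(317,244),30); print(xy,e)
b=rayfix(C,xy,U["L"]["b"]); print(b, b-U["L"]["b"])
F=frame(U["L"]["yaw"],1)
press(b,F)
im=optics.get_image("wrist"); cv2.imwrite("pics/L3.png",im[:,:,::-1])
im=optics.get_image("top"); cv2.imwrite("pics/top1.png",im[:,:,::-1])
im=optics.get_image("scene"); cv2.imwrite("pics/v1.png",np.hstack([cv2.resize(im[150:330,230:400],None,fx=2,fy=2),cv2.resize(cv2.imread("pics/top1.png")[200:380,120:320,::-1],None,fx=2,fy=2)])[:,:,::-1])
print(monitor.observe()["clock"])
E
```

```text
[316.57778931 244.21110535] ((316.5777893066406, 244.2111053466797), (35.56048583984375, 38.394775390625), 3.7523751258850098)
[0.48777435 0.12869791 0.04822452] [-0.00142565 -0.00130209 -0.00227548]
contact 0.006066487176080283 t 4.4
[(np.float64(0.51), np.float64(-0.67)), (np.float64(1.45), np.float64(-0.35)), (np.float64(2.14), np.float64(-0.81)), (np.float64(2.83), np.float64(-0.52)), (np.float64(3.52), np.float64(-0.11)), (np.float64(4.23), np.float64(-0.56)), (np.float64(4.93), np.float64(-0.3)), (np.float64(5.63), np.float64(-0.86)), (np.float64(6.07), np.float64(6.54)), (np.float64(6.28), np.float64(8.15)), (np.float64(6.55), np.float64(8.63)), (np.float64(6.65), np.float64(9.05)), (np.float64(6.75), np.float64(9.4)), (np.float64(6.87), np.float64(9.24)), (np.float64(6.97), np.float64(9.53)), (np.float64(7.08), np.float64(10.34))]
13.1917
```

View pics/v1.png

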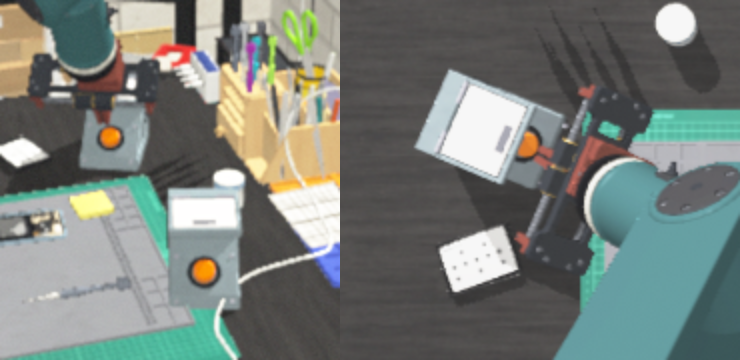

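The left button jumped to about 6.5 N and moved only about 1 mm by 10 N. The picture shows its hatch still shut (top view crop (485,130)), so the left unit is the too-stiff one. Next is the right unit.

```bash
sed -i 's/F0=np.mean(\[monitor.*$/v=[]\n    for _ in range(15): v.append(monitor.observe()["force"]); ctrl.pause(0.02)\n    F0=np.mean(v,0); t0=monitor.observe()["clock"]/; s/f>9.6/f>9.4/' h.py
python3 - <<'E'
from h import *
from fit import orange
F=frame(U["R"]["yaw"],1); b=U["R"]["b"]
s=monitor.observe(); p=np.array(s["position"]); 
ctrl.move_to([0.46,-0.17,0.36],F)
ctrl.move_to(b-F[:,2]*0.17,F)
C=cam("wrist"); im=optics.get_image("wrist")[:,:,::-1].copy(); cv2.imwrite("pics/R2.png",im); e0=proj(C,b)[0]
xy,e=orange(im,e0,30); print(e0,xy,e[1])
b=rayfix(C,xy,b); print(b-U["R"]["b"])
assert np.linalg.norm(b-U["R"]["b"])<0.006
press(b,F)
im=optics.get_image("top"); cv2.imwrite("pics/top2.png",im[:,:,::-1])
v=optics.get_image("scene")
cv2.imwrite("pics/v2.png",np.hstack([cv2.resize(v[150:330,230:400],None,fx=2,fy=2),cv2.resize(im[180:360,250:450],None,fx=2,fy=2)])[:,:,::-1])
print(monitor.observe()["clock"])
E
```

```text
[314.08019107 246.55012779] [314.51547241 241.78053284] (33.790992736816406, 38.930091857910156)
[-0.00087167 -0.00194016 -0.00271656]
contact 0.005428871147556769 t 8.524999999999999
[(np.float64(0.79), np.float64(-0.27)), (np.float64(1.48), np.float64(-0.45)), (np.float64(2.17), np.float64(0.01)), (np.float64(2.82), np.float64(0.04)), (np.float64(3.54), np.float64(-0.48)), (np.float64(4.24), np.float64(0.06)), (np.float64(4.96), np.float64(0.16)), (np.float64(5.43), np.float64(1.43)), (np.float64(5.96), np.float64(2.45)), (np.float64(6.55), np.float64(3.28)), (np.float64(7.04), np.float64(3.84)), (np.float64(7.56), np.float64(3.45)), (np.float64(8.07), np.float64(4.6)), (np.float64(8.35), np.float64(4.29)), (np.float64(8.64), np.float64(4.77)), (np.float64(8.98), np.float64(5.01)), (np.float64(9.29), np.float64(5.51)), (np.float64(9.56), np.float64(5.62)), (np.float64(9.87), np.float64(5.97)), (np.float64(10.17), np.float64(6.11)), (np.float64(10.48), np.float64(5.79)), (np.float64(10.74), np.float64(6.14)), (np.float64(11.14), np.float64(5.64)), (np.float64(11.39), np.float64(5.58)), (np.float64(11.67), np.float64(5.81)), (np.float64(11.95), np.float64(5.95)), (np.float64(12.24), np.float64(6.58)), (np.float64(12.51), np.float64(6.38)), (np.float64(12.77), np.float64(6.63)), (np.float64(13.02), np.float64(6.85)), (np.float64(13.31), np.float64(7.06))]
25.825
```

View pics/v2.png

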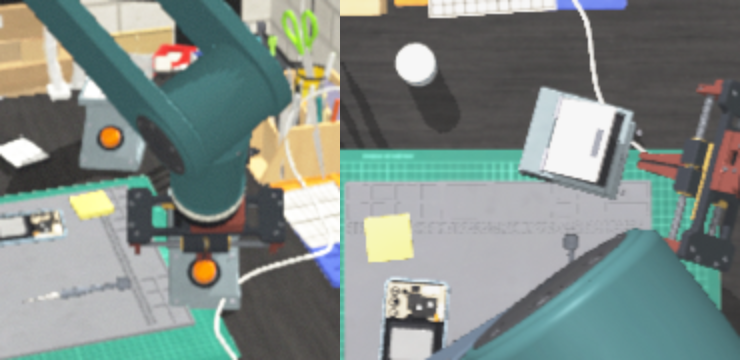

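The top crop (360,0 offset) shows the right hatch sprung open, with a dark gap along its front edge at (615,150), after about 6 N at 6 mm. The pad lies untouched at (388,238). Next I'll look at the pad from above, with the fingers along y to stay clear of the phone.

```bash
python3 - <<'E'
from h import *
F=frame(U["R"]["yaw"],1); p=np.array(monitor.observe()["position"])
print("lamp",atz(cam("top"),(115,287),0).round(3))
for a0 in (np.pi/2+.12,-np.pi/2+.12):
    for q,d in (([.4314,-.0015,.22],0),([.4314,-.0015,.09],0),([.5035,.1655,.25],-.517),([.5035,.1655,.194],-.517)):
        j=ctrl.solve_ik(q,Rdown(a0+d)); print(round(a0,2),None if j is None else np.round(j,2))
ctrl.movel(p+[-0.03,0.02,0.12],vel=0.2)
a=np.pi/2+.12
if ctrl.solve_ik([.4314,-.0015,.09],Rdown(a)) is None: a-=np.pi
ctrl.move_to([.4314,-.0015,.22],Rdown(a))
ctrl.ungrasp()
C=cam("wrist"); im=optics.get_image("wrist"); cv2.imwrite("pics/P.png",im[:,:,::-1]); np.save("pics/P.npy",np.array(C,dtype=object))
print(a,[(np.round(d["xy"],1),d["conf"]) for d in optics.mark_of("wrist","sticky_notes")])
for d in optics.regions_of("wrist","sticky_notes")[:2]:
    ct=max(cv2.findContours(d["region"].astype(np.uint8),0,1)[0],key=cv2.contourArea); bx=cv2.boxPoints(cv2.minAreaRect(ct)); print(bx.round(1).tolist(),[atz(C,c,.018).round(4)[:2].tolist() for c in bx])
print(monitor.observe()["clock"])
E
```

```text
lamp [0.454 0.365 0.   ]
1.69 [-0.16  0.22  1.96 -0.    0.96 -1.85]
1.69 [-0.16  0.47  2.08 -0.    0.6  -1.85]
1.69 [ 0.19  0.32  1.72 -0.    1.1  -0.99]
1.69 [ 0.19  0.39  1.78 -0.    0.97 -0.99]
-1.45 [-0.16  0.22  1.96 -0.    0.96  1.29]
-1.45 [-0.16  0.47  2.08 -0.    0.6   1.29]
-1.45 [ 0.19  0.32  1.72 -0.    1.1   2.16]
-1.45 [ 0.19  0.39  1.78 -0.    0.97  2.16]
1.6907963267948967 [(array([314.3, 228.3]), 0.86), (array([472.6, 319.8]), 0.4)]
[[283.0, 202.0], [344.0, 202.0], [344.0, 263.0], [283.0, 263.0]] [[0.4063, -0.0274], [0.4006, 0.0202], [0.4512, 0.0276], [0.4572, -0.0226]]
[[549.0, 342.0], [560.0, 342.0], [560.0, 346.0], [549.0, 346.0]] [[0.5036, 0.2195], [0.5024, 0.2292], [0.5064, 0.2306], [0.5075, 0.2208]]
31.6333
```

View pics/P.png

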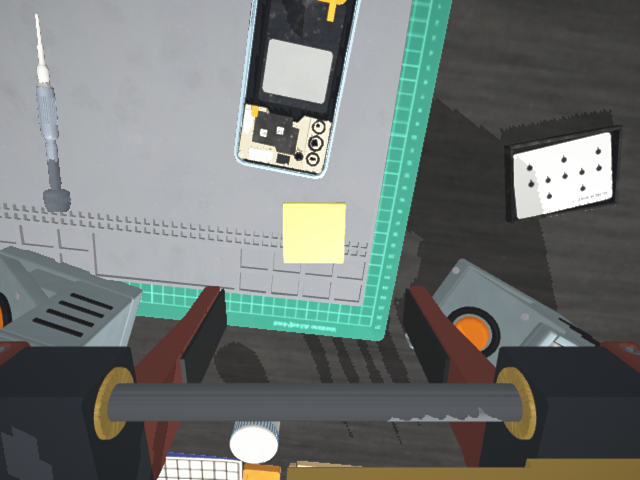

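The wrist view shows the pad square to the gripper at (283-344, 202-263), centred between the open fingers, with the phone clear above it. I'll pick it up now.

```bash
python3 - <<'E'
from h import *
P,L1=[np.load(f"pics/{k}.npy",allow_pickle=True) for k in("P","L1")]
X,r=tri([(P,(313.5,232.5)),(L1,(369.3,223.5)),(cam("top"),(274,298.5))]); print("pad top",X.round(4),r.round(1))
a=np.pi/2+.12; R=Rdown(a)
ctrl.movel([.430,-.001,.105],vel=0.15); 
ctrl.movel([.430,-.001,.0905],vel=0.05)
s=monitor.observe(); print("F",s["force"],s["position"])
ctrl.clamp(); s=monitor.observe(); print(s["gripper_width"],s["gripper_force"])
ctrl.movel([.430,-.001,.26],vel=0.15); s=monitor.observe(); print(s["gripper_width"],s["gripper_force"],s["force"])
assert s["gripper_width"]>.04
ctrl.move_to([.5035,.166,.24],Rdown(1.177))
im=optics.get_image("wrist"); cv2.imwrite("pics/Q.png",im[:,:,::-1]); np.save("pics/Q.npy",np.array(cam("wrist"),dtype=object))
C=cam("wrist"); c,s_=np.cos(1.177),np.sin(1.177)
v=im[:,:,::-1].copy()
for x,y in [(-50,-45),(50,-45),(50,45),(-50,45)]:
    u=proj(C,np.array([.5035,.166,.112])+[(c*x-s_*y)/1e3,(s_*x+c*y)/1e3,0])[0]; cv2.circle(v,tuple(int(k) for k in u),3,(0,0,255),-1)
cv2.imwrite("pics/Qd.png",v)
print(monitor.observe()["clock"])
E
```

```text
pad top [ 0.4299 -0.0006  0.0115] [-0.2 -0.1 -0.1  0.2 -0.2 -0.5]
F [-1.05702787  0.73513809 -0.13708213] [ 0.42977473 -0.00096503  0.09027368]
0.049486884705941245 30.00026911497116
0.049600884243783464 29.99986231327057 [ 0.2494853  -0.11856932  0.0929524 ]
35.8417
```

View pics/Qd.png

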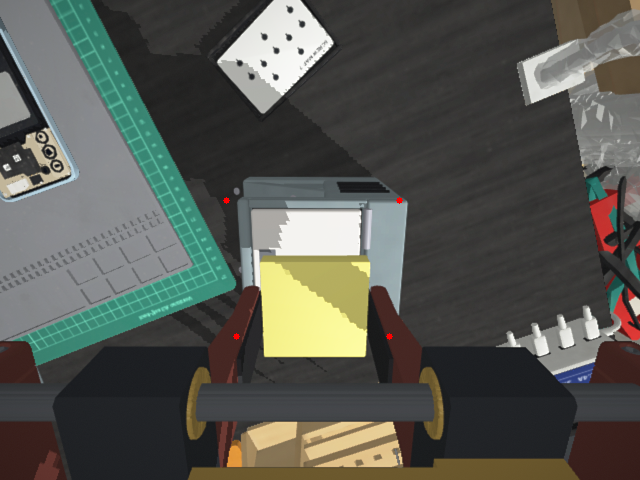

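The pad is held level over the left unit. The shut hatch shows at (250-362, 208-255), and the unit top spans columns 241-407. My target projection sits about 8 px too far forward, so I'll shift about 4.5 mm back, then lower by feel.

```bash
python3 - <<'E'
from h import *
t=np.array([.5052,.1702])
ctrl.movel([*t,.199],vel=0.12); ctrl.pause(.2)
v=[]
for _ in range(10): v.append(monitor.observe()["force"]); ctrl.pause(.02)
F0=np.mean(v,0); z=.199; log=[]
while z>.1925:
    z-=.0004; ctrl.movel([*t,z],vel=0.03); f=fax(np.array([0,0,-1.]),F0); log.append((round(z,4),round(float(f),1)))
    if f>2: break
print(log)
ctrl.movel([*t,z+.0003],vel=0.03)
ctrl.ungrasp(); ctrl.movel([*t,.30],vel=0.15)
ctrl.move_to([.46,-.10,.36],Rdown(1.177+.4))
for c in("top","scene"):
    im=optics.get_image(c); cv2.imwrite(f"pics/{c}9.png",im[:,:,::-1])
T,S=[cv2.imread(f"pics/{c}9.png") for c in("top","scene")]
cv2.imwrite("pics/v9.png",np.hstack([cv2.resize(T[190:310,140:420],None,fx=2,fy=2),cv2.resize(S[160:310,240:360],(240,240))]))
for q in("sticky_notes","top_a","glue_bottle","ipa_jar"): print(q,[(np.round(d["xy"],1),d["conf"]) for d in optics.mark_of("top",q)[:2]])
C=cam("top"); print(proj(C,[[*t,.122]]),monitor.observe()["clock"],monitor.observe()["force"])
E
```

```text
[(0.1986, 0.0), (0.1982, 0.3), (0.1978, -0.0), (0.1974, -0.1), (0.197, -0.0), (0.1966, 0.6), (0.1962, -0.1), (0.1958, 0.1), (0.1954, -0.3), (0.195, -0.1), (0.1946, 1.5), (0.1942, 5.7)]
sticky_notes [(array([185. , 263.2]), 0.95)]
top_a [(array([371.4, 250.6]), 0.7), (array([371.3, 254.2]), 0.66)]
glue_bottle [(array([477.5, 272.7]), 0.76), (array([208.3, 268. ]), 0.5)]
ipa_jar [(array([291.9, 215.4]), 0.58)]
[[185.9188309  262.01523946]] 43.2417 [-0.24764466 -0.24508436  0.17549073]
```

View pics/v9.png

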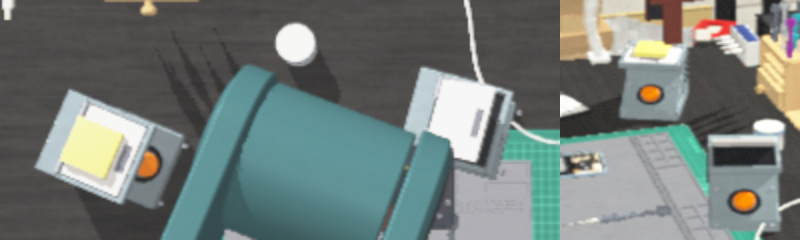

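The final view shows the pad flat and centred on the shut left unit at crop (93,149). The right hatch is open, with its dark mouth at (745,155), and the jar and bottle have not moved.

```bash
python3 -c "
from workcell import ctrl
print(ctrl.hand_in())"
```

```text
the job is handed in; nothing more can be done
None
```

The right unit's hatch clicked open at about 6 N; the left stayed shut at a measured 10.3 N (perhaps 10.8 N, as the sensor zero read about 0.5 N low), so it is the too-stiff one; the sticky-note pad lies flat on the middle of its top, the jar and bottle did not move, and the job was handed in at about 43 s.

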